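# Make up the foot patrol's and the crash team's kit trays at the station counter

## Robot

A 7-joint arm with a two-finger parallel gripper is mounted at the origin on the work surface. World frame = base frame: x ahead of the robot, y to its left, z up, the work surface at z = 0. Lengths are in m, angles in rad, forces in N, time in s.
With the tool pointing down it reaches from about 0.35 to 0.9 m from the base axis. Payload 7.2 kg.
Tool frame: the origin (TCP) lies on the centre line of the jaws, within the pads' length; the fingertips stand tip_reach ahead of it and the grasp point (between the pads) lies 8 mm behind it (tip_reach is the distance from the TCP to the fingertips, in m); z points along the fingers, y is the line along which they close (so a half turn about z gives the same grasp; the last joint's range is limited). The gripper opens to 85 mm and grips with 20 to 120 N. Pads are 22 mm wide; open, the fingers measure 114 mm over their backs; the gripper's body (76 mm by 85 mm) begins 54 mm behind the grasp point. The pads swing forward as they close: fully open they stand 13 mm farther back than shut.
Start: joints at [1.172, 0.411, -0.013, 1.596, 0.006, 1.134, -0.082], TCP at [0.203, -0.591, 0.242] pointing down, gripper open.
Joint ranges: [-2.95, 2.95], [-0.29, 1.99], [-1.47, 1.44], [0.14, 2.54], [-1.03, 4.17], [0.13, 1.85], [-2.86, 2.86]. Speed limits (rad/s): [2.39, 2.39, 3.01, 3.01, 3.14, 3.14, 3.14].

## Interface

Orientations are given as a 3x3 rotation matrix whose columns are the frame's x, y, z axes.
In Python, from station import observe, camera, get_calibration, job_done, tip_reach gives the robot as it stands.
- The arm moves only by the tool apply_moves, never from a script. Its argument "moves" is a list that holds one entry, the list of rows, each a list of 4 numbers: the shift along the tool's x, y, z in m, then the turn about the tool's z in rad. A call has 1 to 20 rows; each row shifts and turns the commanded pose from where the row before left it, along the tool's axes as they then stand; what a row does not reach is not made up. A row lasts 1/8 s, in which the tool goes at most 62.5 mm and 10.7 degrees, less where a joint would pass 70% of its speed; a pose out of reach is approached as far as the arm can. A call with a gripper value outside its range is refused whole. "jaw" is the closure, from 0 (fully open) to 1 (shut), set as the call begins (left out, the last holds). The fingers move at their own pace and stop on an object; the grip force is fixed at half the most. Time passes only in rows, so rows that do not move let the fingers close. It gives the time, the measured TCP pose, the force, the opening and the grip force at its end, in the units of the state.
- observe(): the state, without advancing time (a new reading comes with each control period).
- camera(name): name is "scene" or "side" or "wrist"; returns the picture (384x512x3 uint8, blue, green, red); there is no depth.
- get_calibration(name): a dict with "intrinsics" (3x3 intrinsics, pixels), "distortion" ([k1, k2, p1, p2, k3] as OpenCV has them; the pictures are not rectified), "world_from_camera" (4x4, takes a point from camera to world coordinates). Camera axes: x right, y up, looking along -z (the intrinsics and any distortion apply to the point x, -y, -z); pixel columns grow to the right and rows downward; lengths in m; the calibration is good to about 2 mm. A picture is of the moment at which its call begins: read the wrist's pose just before it. get_calibration takes no time and is no camera call; for the wrist camera it gives the pose at the moment of the call.
- job_done(): hands the job in; it is judged then, once.
The state is a dict: "t": time; "joint_pos": joint angles; "joint_velocities": joint speeds; "tau": joint torques, N m; "eef_pos": TCP position; "ee_rot": TCP orientation; "wrist_force": force on the tool from outside, world axes, zero at the start; "wrist_torque": the same for the moment, N m; "grip_width": opening from 0.0 (shut) to 1.0 (fully open); "gripper_force": force on a finger pad.
Only numpy, scipy, OpenCV 4.12 (cv2) and the standard library are available. Lean on these libraries where they do the work, as an engineer would, in place of code of your own. Each camera call takes 0.05 s, during which the arm holds its last target. There are 200 camera calls.

## Task

Make up the two kit trays for the next shift: the three-compartment tray gets the radio, the torch and the body camera for the foot patrol, and the two-compartment tray gets the tall spray can from the carton and the tape measure for the crash team. Stand each thing upright, the same way up as it stands now, on the floor of a compartment of its own (any compartment of its tray will do). Leave the water bottle among the stock and the short bottle in the carton standing where they are.

Things in the scene. Friction and masses are not known exactly. Their poses are not given: they have to be found in the camera images.
- patrol_tray: The foot patrol's kit tray: open grey plastic tray with three square compartments in a row, 268 mm long (its own x axis) x 92 mm wide x 36 mm high, fixed to the counter. Origin: middle of the underside. Compartments are 84 mm square inside, their centres on the x axis at x = -88, 0 and +88 mm; walls 4 mm thick and 36 mm high, dividers 32 mm high, dark floor 6 mm above the underside. Small lugs stick out 14 mm at both ends.
- crash_tray: The crash team's kit tray: the same tray with only two compartments, 180 mm long (its own x axis) x 92 mm wide x 36 mm high, fixed to the counter. Origin: middle of the underside. Compartments are 84 mm square inside, their centres on the x axis at x = -44 and +44 mm; walls 4 mm thick and 36 mm high, divider 32 mm high, dark floor 6 mm above the underside.
- carton: Cut-down cardboard bottle carton, 150 x 150 mm and 105 mm high, open on top, a cross of dividers 90 mm high making four cells about 69 mm square; fixed. Origin: middle of the underside; cell centres at x, y = +-36 mm; inner floor 4 mm above the underside. The spray can and the short bottle stand in two cells, diagonally opposite.
- spray_can: Aerosol can of marking paint standing in a carton cell: white and grey can 53 mm in diameter up to 148 mm, then a white cap 47 mm in diameter up to 185 mm, so its upper 76 mm stand above the carton's rim. Origin: centre of the underside; z axis points up the can. About 0.36 kg.
- tape_measure: Pocket tape measure standing on its flat base: dark grey case, 38 mm thick (own x axis), 60 mm long (own y axis), 64 mm high (above 40 mm height the case is only 48 mm long, from y = -19 to +29 mm), round steel plates on its flat sides, steel blade hook at the foot of the -y end. Origin: centre of the underside; z axis up. About 0.26 kg.
- radio: Black handheld radio standing on its base: body 36 mm thick (own x axis; display, keys and speaker on the -x face, belt clip standing out 5 mm on the +x face between 30 and 75 mm height, flat above that), 56 mm wide (own y axis), 110 mm high; on top a stub aerial 13 mm in diameter at y = +17 mm up to 136 mm, and two small knobs up to 124 mm. Origin: centre of the underside; z axis up. About 0.28 kg.
- torch: Dark metal torch standing on its lens: head 46 mm in diameter up to 34 mm, tapering to the barrel, 30 mm in diameter from 52 to 153 mm, tail cap 33 mm in diameter up to 160 mm. Origin: centre of the underside (lens end); z axis up to the tail. About 0.20 kg.
- body_camera: Body-worn camera standing on its foot: dark grey block 32 mm thick (own x axis; round lens and big button on the -x face, flat metal clip on the +x face), 58 mm wide (own y axis), 80 mm high. Origin: centre of the underside; z axis up. About 0.16 kg.
- water_bottle: Small bottle of drinking water standing among the stock, 60 mm in diameter, 165 mm high, white screw cap; not part of a kit. Origin: centre of the underside; z axis up.
- short_bottle: Squat clear bottle with paper label and white cap standing in another cell of the carton, 58 mm in diameter, 99 mm high, its top just below the carton's rim; not part of a kit. Origin: centre of the underside; z axis up.
Mind the look-alikes: they are no part of the job. What is shaped like the tape_measure but orange or purple is not meant. Leave any purple look-alike of the body_camera alone.

How it is judged:
By the outcome, as a careful person would: the job done as asked, in the order asked, and still so for the second after the job is handed in, with the robot touching nothing.
It also fails if it takes over 131 s, if anything falls off the work surface, if the arm or the gripper's body presses on something with over 40 N, if the wrist force passes 120 N, or if a joint passes its speed limit or range.

## Working session

There is one attempt and no reset: what is moved stays moved. The work goes in short steps, Python scripts to look and compute and a tool call to move; the robot and the scene stay as the last step left them, time stands still between calls to the robot, and variables do not carry over. Pictures are saved under pics/ and viewed, at most 14 in all, crops included, and the job is handed in when it is done.

Besides the shell and the picture viewer there is one more tool, called after "Call:" as name(argument=value, ...) on one line, values as JSON. apply_moves: Moves the arm, as the interface text tells. Its arguments: {"type":"object","properties":{"moves":{"type":"array","items":{"type":"array","items":{"type":"array","items":{"type":"number"}}}},"jaw":{"type":"number"}},"required":["moves"]}

```bash
ls; mkdir -p pics
python3 - <<'E'
from station import *
import cv2
o=observe();print(o)
try: print(tip_reach())
except TypeError: print(tip_reach)
for n in("scene","side","wrist"):
    c=get_calibration(n);print(n,c)
    cv2.imwrite(f"pics/{n}0.png",camera(n))
import numpy as np
a=cv2.imread("pics/scene0.png");b=cv2.imread("pics/side0.png")
cv2.imwrite("pics/scene0b.png",cv2.resize(a,(800,600),interpolation=cv2.INTER_CUBIC))
cv2.imwrite("pics/side0b.png",cv2.resize(b,(800,600),interpolation=cv2.INTER_CUBIC))
E
```

```text
pics
{'t': 0.0, 'joint_pos': array([ 1.17180388,  0.41188949, -0.01271155,  1.59702538,  0.00562125,
        1.13429226, -0.08220174]), 'joint_velocities': array([-0.00063424,  0.00160303,  0.00155623, -0.00041268, -0.00116245,
       -0.00074254, -0.00059515]), 'tau': array([-1.87731166e-04, -6.00626421e+01,  6.81908447e-01, -2.99404532e+01,
        1.37595279e-02,  1.06921085e-02,  1.75783373e-05]), 'eef_pos': array([ 0.20280067, -0.59069122,  0.24146719]), 'ee_rot': array([[ 9.45775030e-01,  3.24821781e-01, -6.35124911e-04],
       [ 3.24822376e-01, -9.45773934e-01,  1.44537279e-03],
       [-1.31196022e-04, -1.57330027e-03, -9.99998754e-01]]), 'wrist_force': array([-0.20652238,  0.16726507, -0.73225415]), 'wrist_torque': array([0.00455209, 0.05996886, 0.06474036]), 'gripper_force': 0.0, 'grip_width': 1.0013464377951997}
0.011
scene {'intrinsics': array([[435.10241643,   0.        , 246.82607232],
       [  0.        , 435.10241643, 192.84838681],
       [  0.        ,   0.        ,   1.        ]]), 'distortion': array([-0.04825975,  0.        ,  0.        ,  0.        ,  0.      
[... 729 characters left out ...]
85401246],
       [ 0.        ,  0.        ,  0.        ,  1.        ]])}
wrist {'intrinsics': array([[289.11216091,   0.        , 255.98707558],
       [  0.        , 289.11216091, 190.8216537 ],
       [  0.        ,   0.        ,   1.        ]]), 'distortion': array([-0.07416618,  0.        ,  0.        ,  0.        ,  0.        ]), 'world_from_camera': array([[ 3.25619907e-01,  8.97005455e-01,  2.98919539e-01,
         2.79095979e-01],
       [-9.45500658e-01,  3.09061357e-01,  1.02516259e-01,
        -5.64177647e-01],
       [-4.26834785e-04, -3.16009955e-01,  9.48755778e-01,
         3.73712689e-01],
       [ 0.00000000e+00,  0.00000000e+00,  0.00000000e+00,
         1.00000000e+00]])}
```

View pics/scene0b.png

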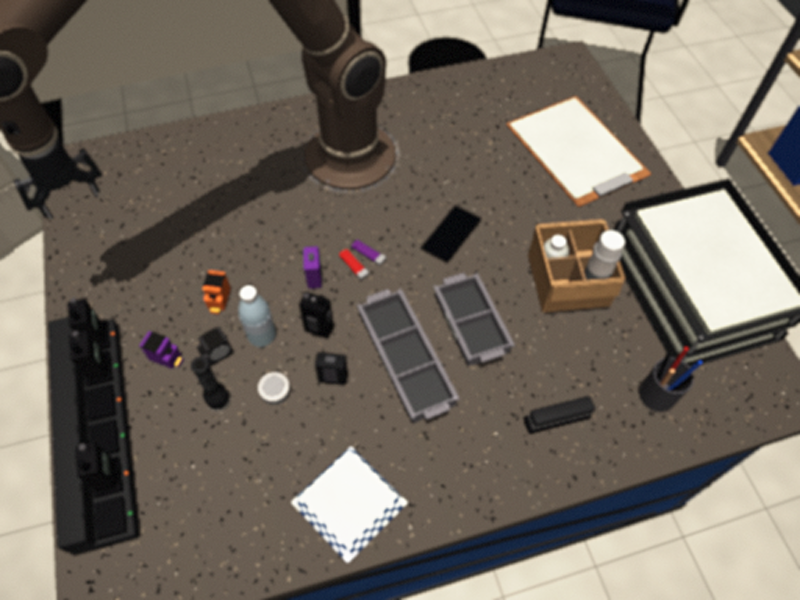

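View pics/side0b.png

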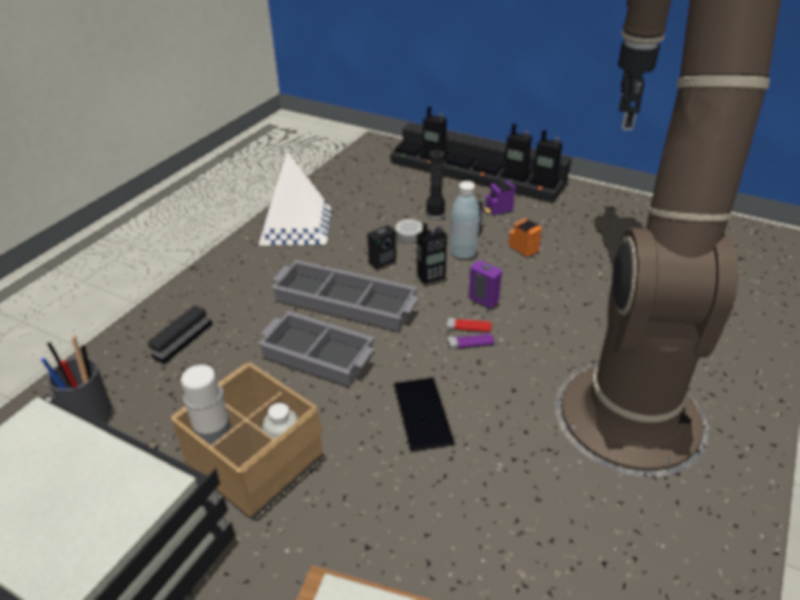

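Scene view (in 800x600 px): the dark radio is at (317,313), the dark body camera at (331,367), the dark tape at (215,345), the torch at (208,380), and the spray can at (605,250). The trays are at (408,352) and (474,318).

Look-alikes are the charger radios (85,330; 95,460), the purple camera (313,267), the purple tape (160,350) and the orange tape (215,290). The bottle (255,315) and the short bottle (557,245) stay where they are. Next I'll take one close crop of both views.

```bash
cat > h.py <<'E'
import numpy as np, cv2, json
from station import *
def und(c,p):
    return cv2.undistortPoints(np.array([[p]],float),c["intrinsics"],np.array(c["distortion"]))[0,0]
def ray(c,p):
    u=und(c,p);T=c["world_from_camera"];d=T[:3,:3]@np.array([u[0],-u[1],-1]);return T[:3,3],d/np.linalg.norm(d)
def tri(l):  # list of (cal,pix)
    A=np.zeros((3,3));b=np.zeros(3);R=[ray(*x) for x in l]
    for o,d in R:
        M=np.eye(3)-np.outer(d,d);A+=M;b+=M@o
    x=np.linalg.solve(A,b);return x,max(np.linalg.norm((np.eye(3)-np.outer(d,d))@(x-o)) for o,d in R)
def plane(c,p,z):
    o,d=ray(c,p);return o+d*(z-o[2])/d[2]
def proj(c,P):
    P=np.atleast_2d(P);T=np.linalg.inv(c["world_from_camera"]);q=P@T[:3,:3].T+T[:3,3];q=q*[1,-1,-1]
    return cv2.projectPoints(q.reshape(-1,1,3),np.zeros(3),np.zeros(3),c["intrinsics"],np.array(c["distortion"]))[0][:,0]
E
python3 - <<'E'
import cv2,numpy as np
a=cv2.imread("pics/scene0.png");b=cv2.imread("pics/side0.png")
R=lambda i,x,y,w,h,s:cv2.resize(i[y:y+h,x:x+w],None,fx=s,fy=s,interpolation=cv2.INTER_CUBIC)
# 4x crops: scene x115..315 y170..270?  
m=np.vstack([R(a,100,168,200,75+25,4)[:, :800][:300],R(b,205,95,200,75,4)])
A=R(a,100,195,133,75,6)[:300]
def g(i):return np.clip(255*(i/255.)**0.6,0,255).astype('uint8')
cv2.imwrite("pics/c1.png",g(R(a,100,165,160,110,5)))
cv2.imwrite("pics/c2.png",g(R(b,215,90,150,110,5)))
E
```

```text
(no output)
```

View pics/c1.png

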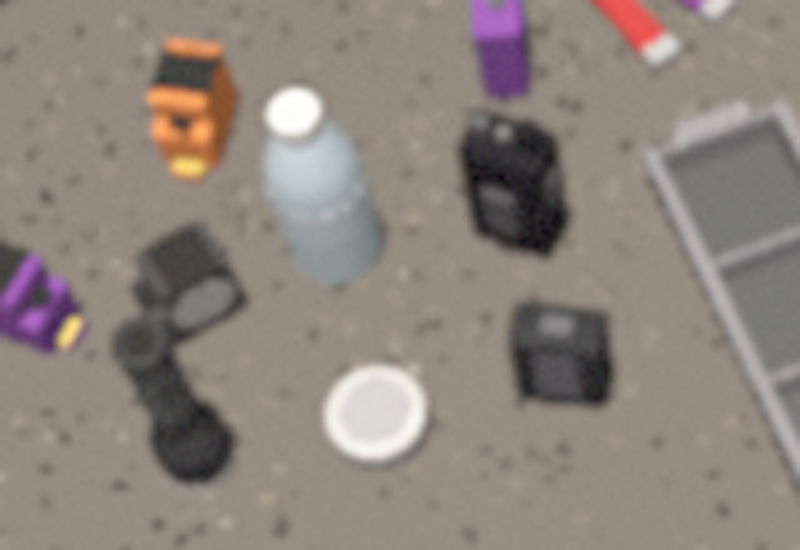

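View pics/c2.png

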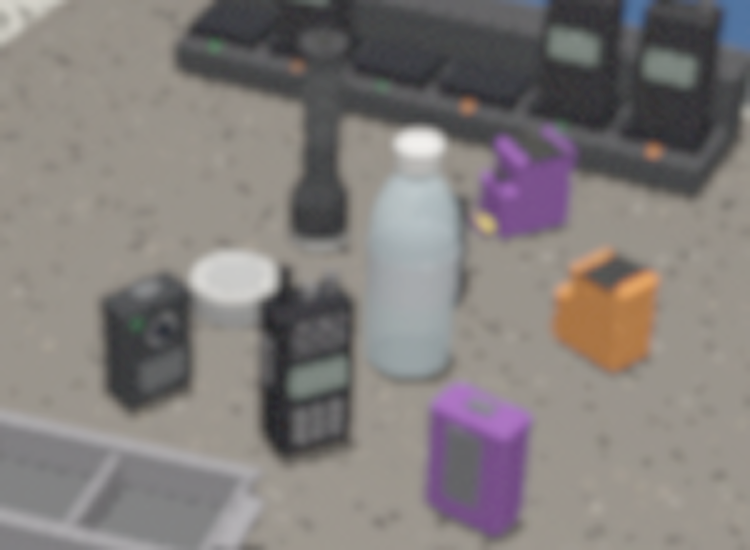

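The crops confirm the choice. The dark radio (c1 515,185) shows its keypad in side view. The dark body camera is at c1 (560,355), the dark grey tape with its steel plate at c1 (190,275), and the free-standing torch at c1 (140–190, 340–440).

```bash
cat > fit.py <<'E'
from h import *
from scipy.optimize import least_squares
S=get_calibration("scene");D=get_calibration("side")
c1=lambda u,v:(S,(u/5+100-.4,v/5+165-.4)); c2=lambda u,v:(D,(u/5+215-.4,v/5+90-.4))
s8=lambda u,v:(S,(u*.64-.2,v*.64-.2)); d8=lambda u,v:(D,(u*.64-.2,v*.64-.2))
def fit(name,corr,x0,z=0):
    def f(p):
        c,s=np.cos(p[2]),np.sin(p[2]);r=[]
        for P,(cal,px) in corr:
            P=np.array(P,float)/1e3;w=[p[0]+c*P[0]-s*P[1],p[1]+s*P[0]+c*P[1],P[2]+p[3]]
            r+=list(proj(cal,w)[0]-px)
        return np.array(r+[ (p[3])*100])
    o=least_squares(f,list(x0)+[0],loss="soft_l1");print(name,o.x[:3].round(3),"z",o.x[3].round(3),"res",f(o.x)[:-1].round(1));return o.x
if __name__=="__main__":
    x0=plane(*c1(560,370),.02)
    fit("cam",[((-16,29,80),c2(128,315)),((-16,-29,80),c2(188,292)),((16,29,80),c2(103,298)),((-16,29,0),c2(130,410)),((-16,-29,0),c2(190,385)),((16,-29,0),c1(520,400)),((16,29,0),c1(608,403)),((-16,-29,80),c1(515,305)),((-16,29,80),c1(608,312))],[x0[0],x0[1],0])
    x0=plane(*c1(515,230),.02)
    fit("radio",[((18,-28,0),c1(478,240)),((18,28,0),c1(550,252)),((-18,28,0),c1(565,215)),((-18,28,0),c2(285,457)),((-18,-28,0),c2(350,440)),((18,28,0),c2(265,435)),((0,17,136),c2(285,270)),((-18,-28,110),c2(350,290))],[x0[0],x0[1],0])
    x0=plane(*c1(190,300),.02)
    fit("tape",[((19,-30,0),c1(180,335)),((19,30,0),c1(243,300)),((-19,29,64),c1(195,225)),((-19,-19,64),c1(140,258))],[x0[0],x0[1],.5])
    for n,a,b in[("torchtop",c1(140,340),c2(322,42)),("torchbase",c1(192,440),c2(318,225)),("bottletop",c1(293,110),c2(420,143)),("cantop",s8(612,240),d8(199,376)),("short",s8(557,241),d8(279,412))]:print(n,tri([a,b]))
    q=lambda a,b,h:[(-a,-b,h),(-a,b,h),(a,b,h),(a,-b,h)]
    x0=plane(*s8(408,352),.03)
    fit("patrol",list(zip(q(134,46,36),[s8(360,303),s8(402,290),s8(456,400),s8(412,418)]))+[((-134,46,36),d8(416,297)),((134,-46,36),d8(287,262))],[x0[0],x0[1],0.3])
    x0=plane(*s8(474,318),.03)
    fit("crash",list(zip(q(90,46,36),[s8(435,288),s8(475,276),s8(511,345),s8(468,362)]))+[((90,-46,36),d8(288,314))],[x0[0],x0[1],0.3])
    x0=plane(*s8(579,250),.1)
    fit("carton",list(zip(q(75,75,105),[s8(536,226),s8(605,221),s8(624,277),s8(546,283)]))+[((-75,75,105),d8(245,470)),((-75,-75,105),d8(320,405)),((75,-75,105),d8(248,367)),((75,75,105),d8(173,418))],[x0[0],x0[1],0.])
E
python3 fit.py
```

```text
cam [ 0.579 -0.188 -0.349] z -0.002 res [-0.6  0.6  0.9 -1.4 -1.9 -0.  -0.2  1.6  0.8 -0.2 -0.4  0.8  0.4  1.3
 -0.5 -1.1  0.1 -1.4]
radio [ 0.461 -0.19  -0.512] z 0.0 res [-1.4  0.2  0.7  1.2  0.6 -0.8 -0.3  1.1  0.8 -1.2 -2.4 -0.1  0.  -0.7
  2.   0.7]
tape [ 0.459 -0.403  0.465] z -0.004 res [-0.5  4.1  2.1 -0.2  0.4 -2.4 -1.2  0.1]
torchtop (array([ 0.56327283, -0.41740663,  0.15818904]), np.float64(0.000535591692598718))
torchbase (array([ 0.56001362, -0.4174583 ,  0.01123366]), np.float64(0.002149241822168498))
bottletop (array([ 0.44034273, -0.30824432,  0.16340139]), np.float64(0.0008591983619655343))
cantop (array([0.53692379, 0.39249572, 0.18645848]), np.float64(0.0008722364936557066))
short (array([0.45434938, 0.33416467, 0.09833074]), np.float64(0.0004488378914251469))
patrol [ 0.584 -0.036  0.116] z 0.008 res [ -0.3   1.2  -1.    0.2   0.5  -0.4   0.4  -0.6 -13.6   9.4   3.5  -3.9]
crash [0.54  0.12  0.057] z -0.007 res [-0.   0.1 -0.1  0.  -0.3  0.6  0.3 -1.5 -0.2 -0.1]
carton [ 0.493  0.361 -0.171] z -0.0 res [-1.4 -0.4 -1.7 -1.2 -0.6  0.1  3.1  0.8 -1.9  0.5 -0.8  0.1  1.4 -3.2
  0.   0.6]
```

Call:
apply_moves(moves=[[[0.0312, -0.0246, -0.002, 0], [0.0312, -0.0246, -0.002, 0], [0.0312, -0.0246, -0.002, 0], [0.0312, -0.0246, -0.002, 0], [0.0312, -0.0246, -0.002, 0], [0.0312, -0.0246, -0.002, 0], [0.0312, -0.0246, -0.002, 0], [0.0312, -0.0246, -0.002, 0], [0.0312, -0.0246, -0.002, 0], [0.0312, -0.0246, -0.002, 0], [0.0312, -0.0246, 0, 0], [0.0312, -0.0246, 0, 0], [0, 0, 0, -0.146], [0, 0, 0, -0.146], [0, 0, 0, -0.146], [0, 0, 0, -0.146], [0, 0, 0, -0.146], [0, 0, 0, 0], [0, 0, 0, 0]]], jaw=0)

```text
t: 2.52
eef_pos: [0.4611, -0.1903, 0.2622]
ee_rot: [[0.491, 0.871, -0.0], [0.871, -0.491, 0.0], [-0.0, -0.0, -1.0]]
wrist_force: [-0.3, -0.5, 0.1]
grip_width: 1.003
gripper_force: 0.0
```

```bash
cat > snap.py <<'E'
import sys
from h import *
n=sys.argv[1];o=observe();c=get_calibration("wrist");i=camera("wrist")
np.savez("pics/"+n+".npz",T=c["world_from_camera"]);cv2.imwrite(f"pics/{n}.png",i)
g=(255*(i/255.)**0.6).astype('uint8');cv2.imwrite(f"pics/{n}b.png",cv2.resize(g,(800,600),interpolation=cv2.INTER_CUBIC))
print("t",o["t"],o["eef_pos"].round(4),"psi",np.arctan2(o["ee_rot"][1,0],o["ee_rot"][0,0]).round(4),"j",o["joint_pos"].round(2))
E
python3 snap.py w1
```

```text
t 2.525 [ 0.4611 -0.1903  0.2622] psi 1.0575 j [ 0.63  0.2  -0.38  1.85  0.09  1.1  -0.3 ]
```

View pics/w1b.png

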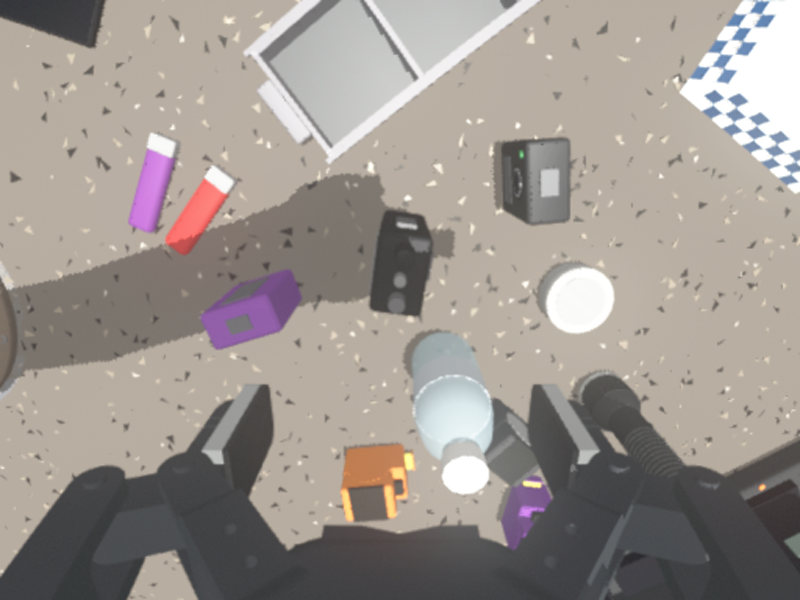

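The wrist view (800 px) shows the radio top at about (400,262), the body camera top at (550,182), the near end of the patrol tray with its corner at (332,158), and the bottle cap at (465,473). I'll overlay my estimates on it as a check.

```bash
cat > ov.py <<'E'
from h import *
def box(p,a,b,z0,z1):
    c,s=np.cos(p[2]),np.sin(p[2]);q=np.array([(-a,-b),(-a,b),(a,b),(a,-b)])/1e3
    w=np.c_[p[0]+c*q[:,0]-s*q[:,1],p[1]+s*q[:,0]+c*q[:,1]];return np.vstack([np.c_[w,[z0/1e3]*4],np.c_[w,[z1/1e3]*4]])
E8=[(0,1),(1,2),(2,3),(3,0),(4,5),(5,6),(6,7),(7,4),(0,4),(1,5),(2,6),(3,7)]
def cal(n):
    c=get_calibration("wrist");c["world_from_camera"]=np.load(f"pics/{n}.npz")["T"];return c
def draw(im,c,W,s=1.5625,col=(0,255,255)):
    q=proj(c,W)*s
    for a,b in E8: cv2.line(im,tuple(int(v) for v in q[a]),tuple(int(v) for v in q[b]),col,1,cv2.LINE_AA)
E
python3 - <<'E'
from ov import *
c=cal("w1");im=cv2.imread("pics/w1b.png")
for b in [([.461,-.19,-.512],18,28,0,110),([.579,-.188,-.349],16,29,0,80),([.459,-.403,.465],19,30,0,64),([.584,-.036,.116],134,46,0,36),([.562,-.417,0],15,15,0,160),([.44,-.308,0],20,20,0,165)]:draw(im,c,box(*b))
cv2.imwrite("pics/o1.png",im)
E
```

```text
(no output)
```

View pics/o1.png

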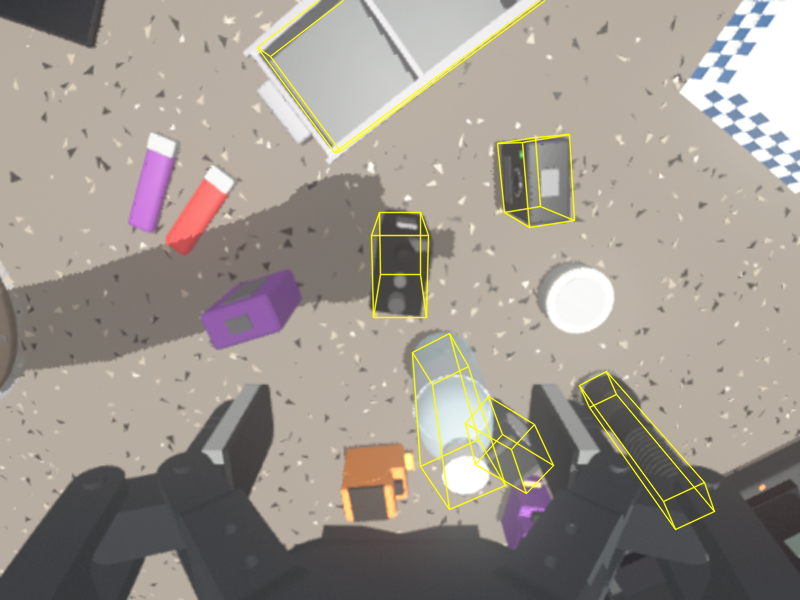

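The overlay agrees to within a few mm. The radio is turned about 0.08 rad more clockwise than I had it. Descending onto it.

Call:
apply_moves(moves=[[[0, 0, 0.03, 0.08], [0, 0, 0.03, 0], [0, 0, 0.03, 0], [0, 0, 0.03, 0], [0, 0, 0.02, 0], [0, 0, 0.012, 0], [0, 0, 0.011, 0], [0, 0, 0, 0], [0, 0, 0, 0]]])

```text
t: 3.7
eef_pos: [0.4616, -0.1905, 0.0998]
ee_rot: [[0.557, 0.831, 0.001], [0.831, -0.557, -0.0], [0.0, 0.001, -1.0]]
wrist_force: [0.4, -0.5, 0.9]
grip_width: 0.999
gripper_force: 0.0
```

Call:
apply_moves(moves=[[[0, 0, 0, 0], [0, 0, 0, 0], [0, 0, 0, 0], [0, 0, 0, 0], [0, 0, 0, 0], [0, 0, 0, 0], [0, 0, 0, 0], [0, 0, 0, 0], [0, 0, 0, 0], [0, 0, 0, 0]]], jaw=1)

```text
t: 4.95
eef_pos: [0.4614, -0.1905, 0.0999]
ee_rot: [[0.557, 0.831, 0.001], [0.831, -0.557, -0.0], [-0.0, 0.001, -1.0]]
wrist_force: [-1.7, 0.6, 6.2]
grip_width: 0.413
gripper_force: 58.3
```

Call:
apply_moves(moves=[[[0, 0, -0.02, 0], [0, 0, -0.03, 0], [0, 0, -0.03, 0], [0, 0, -0.02, -0.142], [0, 0, 0, -0.142], [0, 0, 0, -0.142], [0, 0, 0, -0.142], [0, 0, 0, -0.142], [0.028, 0.027, 0, 0], [0.028, 0.027, 0, 0], [0.028, 0.027, 0, 0], [0.028, 0.027, 0, 0], [0.028, 0.027, 0, 0], [0, 0, 0, 0], [0, 0, 0, 0], [0, 0, 0, 0]]])

```text
t: 6.95
eef_pos: [0.5779, -0.0365, 0.1991]
ee_rot: [[-0.118, 0.993, -0.001], [0.993, 0.118, -0.001], [-0.001, -0.001, -1.0]]
wrist_force: [-0.3, -0.3, -3.2]
grip_width: 0.411
gripper_force: 59.5
```

```bash
python3 snap.py w2
python3 - <<'E'
from ov import *
c=cal("w2");im=cv2.imread("pics/w2b.png")
for b in [([.579,-.036,.116],134,46,6,36),([.54,.12,.057],90,46,6,36)]:draw(im,c,box(*b))
cv2.imwrite("pics/o2.png",im)
E
```

```text
t 6.95 [ 0.5779 -0.0365  0.1991] psi 1.6892 j [ 0.38  0.43 -0.53  1.73  0.25  1.05 -0.12]
```

View pics/o2.png

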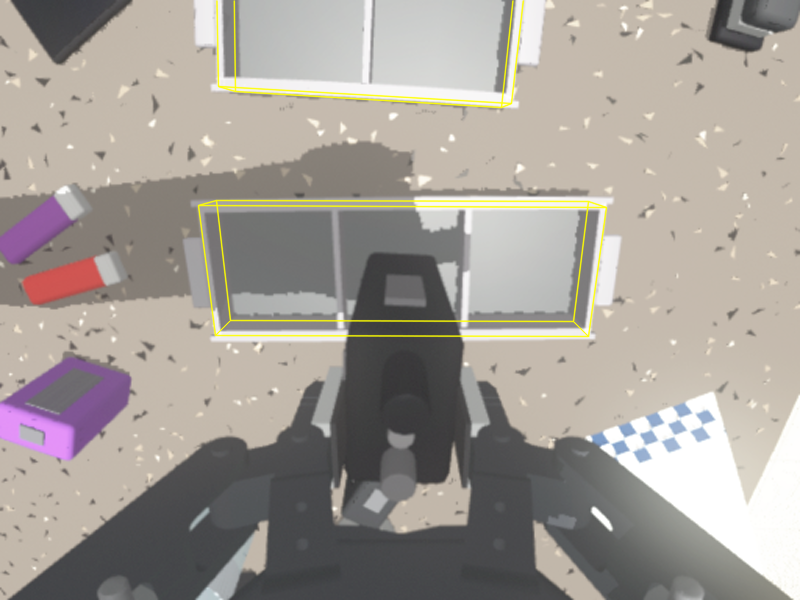

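The wireframes sit on both trays to within about 2 mm: patrol (0.579,-0.036), crash (0.540,0.120). Lowering the radio into the middle compartment.

Call:
apply_moves(moves=[[[0, 0, 0.03, 0], [0, 0, 0.03, 0], [0, 0, 0.02, 0], [0, 0, 0.008, 0], [0, 0, 0.004, 0], [0, 0, 0, 0], [0, 0, 0, 0], [0, 0, 0, 0]]])

```text
t: 8.0
eef_pos: [0.5788, -0.0352, 0.1079]
ee_rot: [[-0.12, 0.993, 0.001], [0.993, 0.12, -0.0], [-0.0, 0.001, -1.0]]
wrist_force: [0.1, -0.2, -2.2]
grip_width: 0.414
gripper_force: 59.4
```

Call:
apply_moves(moves=[[[0, 0, 0.0015, 0], [0, 0, 0, 0], [0, 0, 0, 0]]])

```text
t: 8.38
eef_pos: [0.5787, -0.0352, 0.106]
ee_rot: [[-0.12, 0.993, 0.0], [0.993, 0.12, -0.0], [-0.0, 0.0, -1.0]]
wrist_force: [-0.2, -0.2, 0.0]
grip_width: 0.413
gripper_force: 59.6
```

Call:
apply_moves(moves=[[[0, 0, 0, 0], [0, 0, 0, 0], [0, 0, 0, 0], [0, 0, 0, 0], [0, 0, 0, 0], [0, 0, 0, 0], [0, 0, -0.02, 0], [0, 0, -0.04, 0], [0, 0, -0.04, 0], [0, 0, -0.04, 0], [0, 0, -0.02, 0], [0, 0, 0, 0]]], jaw=0)

```text
t: 9.88
eef_pos: [0.5793, -0.0351, 0.2674]
ee_rot: [[-0.12, 0.993, 0.003], [0.993, 0.12, -0.0], [-0.001, 0.003, -1.0]]
wrist_force: [-0.1, -0.7, -0.6]
grip_width: 1.007
gripper_force: 0.0
```

Call:
apply_moves(moves=[[[0, 0, 0, 0.175], [0, 0, 0, 0.175], [0, 0, 0, 0.175], [0, 0, 0, 0.175], [0, 0, 0, 0.175], [0, 0, 0, 0.175], [0, 0, 0, 0.175], [0, 0, 0, 0.175], [0, 0, 0, 0.174], [-0.0076, 0.0472, 0, 0], [-0.0076, 0.0472, 0, 0], [-0.0076, 0.0472, 0, 0], [-0.0076, 0.0472, 0, 0], [-0.0076, 0.0472, 0, 0], [-0.0076, 0.0472, 0, 0], [-0.0076, 0.0472, 0, 0], [-0.0076, 0.0472, 0, 0], [0, 0, 0, 0], [0, 0, 0, 0], [0, 0, 0, 0]]])

```text
t: 12.38
eef_pos: [0.5626, -0.4155, 0.2653]
ee_rot: [[0.993, 0.119, -0.0], [0.119, -0.993, 0.001], [-0.0, -0.001, -1.0]]
wrist_force: [-0.2, 0.3, 0.1]
grip_width: 0.999
gripper_force: 0.0
```

```bash
python3 snap.py w3
python3 - <<'E'
from ov import *
c=cal("w3");im=cv2.imread("pics/w3b.png")
for b in [([.459,-.403,.465],19,30,0,64),([.562,-.417,0],15,15,0,160),([.44,-.308,0],20,20,0,165)]:draw(im,c,box(*b))
cv2.imwrite("pics/o3.png",im)
E
```

```text
t 12.375 [ 0.5626 -0.4155  0.2653] psi 0.1188 j [ 0.64  0.53 -0.12  1.35  0.06  1.26 -0.93]
```

View pics/o3.png

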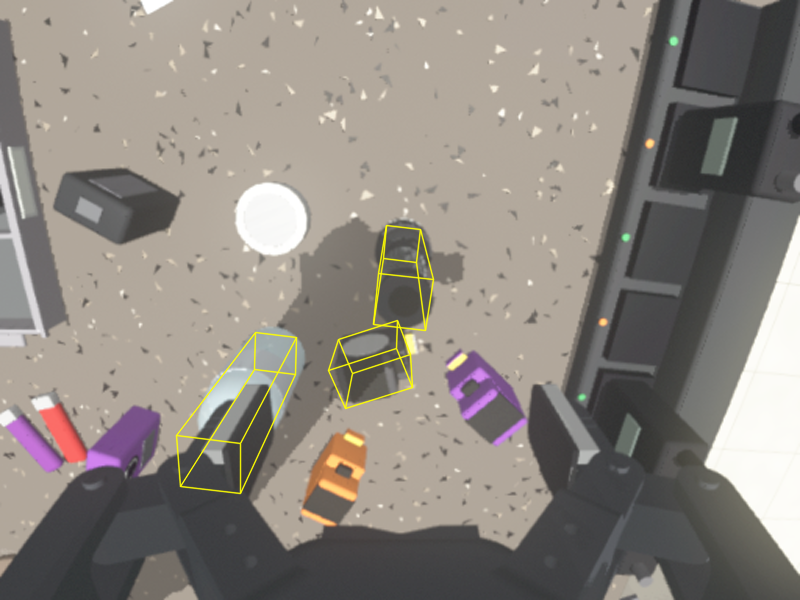

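Torch, tape and bottle overlays all fit. Descending on the torch.

Call:
apply_moves(moves=[[[0, 0, 0.03, 0], [0, 0, 0.03, 0], [0, 0, 0.03, 0], [0, 0, 0.025, 0], [0, 0, 0.015, 0], [0, 0, 0.01, 0], [0, 0, 0, 0], [0, 0, 0, 0]]])

```text
t: 13.42
eef_pos: [0.5626, -0.4176, 0.1268]
ee_rot: [[0.993, 0.117, 0.001], [0.117, -0.993, -0.001], [0.001, 0.001, -1.0]]
wrist_force: [0.8, -0.1, 0.6]
grip_width: 1.0
gripper_force: 0.0
```

Call:
apply_moves(moves=[[[0, 0, 0, 0], [0, 0, 0, 0], [0, 0, 0, 0], [0, 0, 0, 0], [0, 0, 0, 0], [0, 0, 0, 0], [0, 0, 0, 0], [0, 0, 0, 0], [0, 0, 0, 0], [0, 0, 0, 0]]], jaw=1)

```text
t: 14.68
eef_pos: [0.5623, -0.4175, 0.1261]
ee_rot: [[0.993, 0.116, 0.001], [0.116, -0.993, -0.0], [0.001, 0.001, -1.0]]
wrist_force: [-0.0, -0.5, 5.7]
grip_width: 0.342
gripper_force: 59.2
```

Call:
apply_moves(moves=[[[0, 0, -0.02, 0], [0, 0, -0.03, 0], [0, 0, -0.03, 0], [0, 0, -0.02, 0], [0.0149, -0.0377, 0, 0], [0.0149, -0.0377, 0, 0], [0.0149, -0.0377, 0, 0], [0.0149, -0.0377, 0, 0], [0.0149, -0.0377, 0, 0], [0.0149, -0.0377, 0, 0], [0.0149, -0.0377, 0, 0], [0.0149, -0.0377, 0, 0], [0.0149, -0.0377, 0, 0], [0.0149, -0.0377, 0, 0], [0, 0, 0, 0], [0, 0, 0, 0], [0, 0, 0, 0]]])

```text
t: 16.8
eef_pos: [0.6658, -0.0272, 0.2259]
ee_rot: [[0.993, 0.115, -0.0], [0.115, -0.993, -0.001], [-0.001, 0.001, -1.0]]
wrist_force: [-0.2, 0.2, -1.8]
grip_width: 0.338
gripper_force: 59.6
```

Call:
apply_moves(moves=[[[0, 0, 0.03, 0], [0, 0, 0.03, 0], [0, 0, 0.02, 0], [0, 0, 0.009, 0], [0, 0, 0.004, 0], [0, 0, 0, 0], [0, 0, 0, 0], [0, 0, 0, 0]]])

```text
t: 17.8
eef_pos: [0.6665, -0.0255, 0.1335]
ee_rot: [[0.993, 0.117, 0.001], [0.117, -0.993, -0.0], [0.001, 0.0, -1.0]]
wrist_force: [-0.4, 0.6, -0.5]
grip_width: 0.34
gripper_force: 59.6
```

Call:
apply_moves(moves=[[[0, 0, 0.0015, 0], [0, 0, 0, 0], [0, 0, 0, 0]]])

```text
t: 18.18
eef_pos: [0.6666, -0.0254, 0.1321]
ee_rot: [[0.993, 0.117, 0.001], [0.117, -0.993, -0.0], [0.001, 0.0, -1.0]]
wrist_force: [-0.4, -0.3, 5.7]
grip_width: 0.341
gripper_force: 60.3
```

Call:
apply_moves(moves=[[[0, 0, 0, 0], [0, 0, 0, 0], [0, 0, 0, 0], [0, 0, 0, 0], [0, 0, 0, 0], [0, 0, 0, 0], [0, 0, -0.02, 0], [0, 0, -0.04, 0], [0, 0, -0.04, 0], [0, 0, -0.02, 0], [0, 0, 0, 0]]], jaw=0)

```text
t: 19.55
eef_pos: [0.6673, -0.0254, 0.2547]
ee_rot: [[0.993, 0.117, 0.005], [0.117, -0.993, 0.0], [0.005, 0.001, -1.0]]
wrist_force: [0.8, -0.6, -0.6]
grip_width: 1.001
gripper_force: 0.0
```

Call:
apply_moves(moves=[[[0, 0, 0, -0.156], [0, 0, 0, -0.156], [0, 0, 0, -0.156], [0, 0, 0, -0.156], [0, 0, 0, -0.156], [0, 0, 0, -0.156], [0, 0, 0, -0.156], [-0.0366, -0.0049, 0, 0], [-0.0366, -0.0049, 0, 0], [-0.0366, -0.0049, 0, 0], [-0.0366, -0.0049, 0, 0], [-0.0366, -0.0049, 0, 0], [0, 0, 0, 0], [0, 0, 0, 0], [0, 0, 0, 0]]])

```text
t: 21.42
eef_pos: [0.5789, -0.1864, 0.2511]
ee_rot: [[0.352, 0.936, -0.0], [0.936, -0.352, 0.001], [0.001, -0.0, -1.0]]
wrist_force: [0.5, -0.4, -0.5]
grip_width: 1.003
gripper_force: 0.0
```

```bash
python3 snap.py w4
python3 - <<'E'
from ov import *
c=cal("w4");im=cv2.imread("pics/w4b.png")
for b in [([.579,-.188,-.36],16,29,0,80),([.579,-.036,.116],134,46,6,36)]:draw(im,c,box(*b))
cv2.imwrite("pics/o4.png",im)
E
```

```text
t 21.425 [ 0.5789 -0.1864  0.2511] psi 1.2109 j [ 0.54  0.41 -0.42  1.61  0.18  1.16 -0.28]
```

View pics/o4.png

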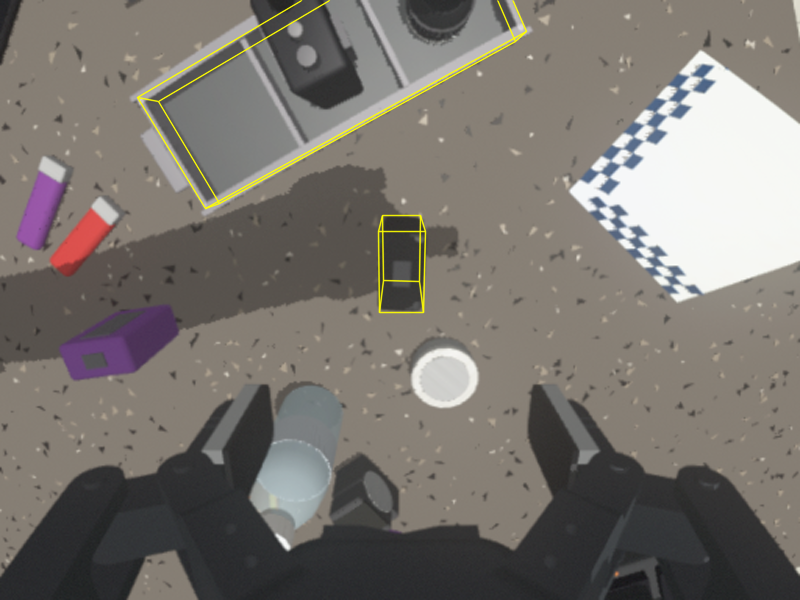

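The radio and torch stand in their compartments, and the body camera overlay fits. Descending.

Call:
apply_moves(moves=[[[0, 0, 0.035, 0], [0, 0, 0.035, 0], [0, 0, 0.035, 0], [0, 0, 0.03, 0], [0, 0, 0.03, 0], [0, 0, 0.016, 0], [0, 0, 0.01, 0], [0, 0, 0, 0], [0, 0, 0, 0]]])

```text
t: 22.6
eef_pos: [0.5791, -0.188, 0.0613]
ee_rot: [[0.354, 0.935, 0.001], [0.935, -0.354, -0.0], [0.0, 0.002, -1.0]]
wrist_force: [0.4, 0.2, 1.2]
grip_width: 0.996
gripper_force: 0.0
```

Call:
apply_moves(moves=[[[0, 0, 0, 0], [0, 0, 0, 0], [0, 0, 0, 0], [0, 0, 0, 0], [0, 0, 0, 0], [0, 0, 0, 0], [0, 0, 0, 0], [0, 0, 0, 0], [0, 0, 0, 0], [0, 0, 0, 0]]], jaw=1)

```text
t: 23.85
eef_pos: [0.5788, -0.1881, 0.0608]
ee_rot: [[0.354, 0.935, 0.001], [0.935, -0.354, -0.0], [-0.0, 0.001, -1.0]]
wrist_force: [-0.2, -0.7, 5.9]
grip_width: 0.37
gripper_force: 58.8
```

Call:
apply_moves(moves=[[[0, 0, -0.03, 0], [0, 0, -0.04, 0], [0, 0, -0.04, 0], [0, 0, -0.03, -0.171], [0, 0, 0, -0.171], [0, 0, 0, -0.171], [0, 0, 0, -0.171], [0, 0, 0, -0.171], [0, 0, 0, -0.171], [0, 0, 0, -0.171], [0, 0, 0, -0.171], [0, 0, 0, -0.171], [0, 0, 0, -0.171], [0, 0, 0, -0.171], [0, 0, 0, -0.171], [0, 0, 0, 0], [0, 0, 0, 0]]])

```text
t: 25.98
eef_pos: [0.5782, -0.188, 0.1999]
ee_rot: [[-0.993, -0.115, -0.001], [-0.115, 0.993, 0.0], [0.001, 0.0, -1.0]]
wrist_force: [-0.3, -0.0, -1.4]
grip_width: 0.366
gripper_force: 58.8
```

Call:
apply_moves(moves=[[[0.014, 0.0302, 0, 0], [0.014, 0.0302, 0, 0], [0.014, 0.0302, 0, 0], [0.014, 0.0302, 0, 0], [0.014, 0.0302, 0, 0], [0, 0, 0, 0], [0, 0, 0, 0], [0, 0, 0.03, 0], [0, 0, 0.03, 0], [0, 0, 0.03, 0], [0, 0, 0.02, 0], [0, 0, 0, 0], [0, 0, 0, 0]]])

```text
t: 27.6
eef_pos: [0.4917, -0.0463, 0.0911]
ee_rot: [[-0.993, -0.119, 0.001], [-0.119, 0.993, 0.0], [-0.001, -0.0, -1.0]]
wrist_force: [0.4, 0.5, -2.1]
grip_width: 0.368
gripper_force: 58.8
```

Target z is about 0.0665. Lower, touch and release.

Call:
apply_moves(moves=[[[0, 0, 0.012, 0], [0, 0, 0.008, 0], [0, 0, 0.003, 0], [0, 0, 0.001, 0], [0, 0, 0, 0], [0, 0, 0, 0]]])

```text
t: 28.35
eef_pos: [0.4907, -0.0463, 0.0668]
ee_rot: [[-0.993, -0.119, -0.0], [-0.119, 0.993, -0.001], [0.001, -0.001, -1.0]]
wrist_force: [-3.3, -0.2, 6.3]
grip_width: 0.366
gripper_force: 59.9
```

Call:
apply_moves(moves=[[[0, 0, 0, 0], [0, 0, 0, 0], [0, 0, 0, 0], [0, 0, 0, 0], [0, 0, 0, 0], [0, 0, 0, 0], [0, 0, -0.02, 0], [0, 0, -0.04, 0], [0, 0, -0.05, 0], [0, 0, -0.05, 0], [0, 0, -0.05, 0], [0, 0, -0.03, 0], [0, 0, 0, 0]]], jaw=0)

```text
t: 29.98
eef_pos: [0.4919, -0.0456, 0.3096]
ee_rot: [[-0.993, -0.119, 0.005], [-0.119, 0.993, -0.001], [-0.005, -0.002, -1.0]]
wrist_force: [-1.1, 0.0, -0.9]
grip_width: 1.002
gripper_force: 0.0
```

Call:
apply_moves(moves=[[[-0.0098, 0.043, 0, 0], [-0.0098, 0.043, 0, 0], [-0.0098, 0.043, 0, 0], [-0.0098, 0.043, 0, 0], [-0.0098, 0.043, 0, 0], [-0.0098, 0.043, 0, 0], [-0.0098, 0.043, 0, 0], [-0.0098, 0.043, 0, 0], [-0.0098, 0.043, 0, 0], [-0.0098, 0.043, 0, 0], [0, 0, 0, 0], [0, 0, 0, 0], [0, 0, 0, 0]]])

```text
t: 31.6
eef_pos: [0.5376, 0.3908, 0.3062]
ee_rot: [[-0.993, -0.117, 0.0], [-0.117, 0.993, -0.001], [-0.0, -0.001, -1.0]]
wrist_force: [0.7, -0.9, -0.1]
grip_width: 1.0
gripper_force: 0.0
```

```bash
python3 snap.py w5
python3 - <<'E'
from ov import *
c=cal("w5");im=cv2.imread("pics/w5b.png")
for b in [([.537,.3925,0],23.5,23.5,152,189),([.493,.361,-.171],75,75,0,105)]:draw(im,c,box(*b))
cv2.imwrite("pics/o5.png",im)
E
```

```text
t 31.6 [0.5376 0.3908 0.3062] psi -3.024 j [-0.13  0.61 -0.95  1.36  0.49  1.42  0.62]
```

View pics/o5.png

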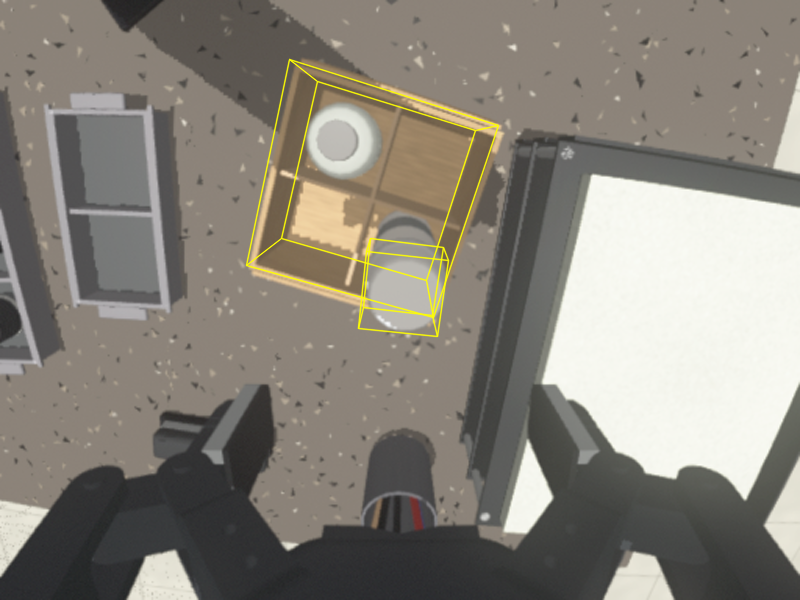

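The can overlay fits: the cap top is at about (405,292). I'll triangulate the paper tray's near corner (568,152) to know its height.

Run:
```python
from ov import *
from fit import s8,d8
c=cal("w5");w=(c,(568*.64,152*.64))
for l in ([w,s8(630,205)],[w,d8(213,480)]): print(tri(l))
for z in (.05,.1,.15):
    P=plane(*w,z);print(P.round(3),(proj(get_calibration("scene"),P)/.64).round(),(proj(get_calibration("side"),P)/.64).round(), plane(c,(490*.64,515*.64),z).round(3))
```

```text
(array([0.44669657, 0.48512898, 0.15642433]), np.float64(0.0032886636583666696))
(array([0.44282581, 0.49059386, 0.12867979]), np.float64(0.0018237842383645592))
[0.441 0.52  0.05 ] [[627. 231.]] [[209. 532.]] [0.824 0.525 0.05 ]
[0.443 0.502 0.1  ] [[626. 219.]] [[209. 500.]] [0.777 0.506 0.1  ]
[0.445 0.484 0.15 ] [[626. 206.]] [[210. 465.]] [0.729 0.488 0.15 ]
```

Call:
apply_moves(moves=[[[0, 0.0015, 0.03, 0], [0, 0, 0.03, 0], [0, 0, 0.03, 0], [0, 0, 0.025, 0], [0, 0, 0.015, 0], [0, 0, 0.01, 0], [0, 0, 0, 0], [0, 0, 0, 0], [0, 0, 0, 0]]])

```text
t: 32.78
eef_pos: [0.5372, 0.3941, 0.1671]
ee_rot: [[-0.993, -0.119, 0.001], [-0.119, 0.993, 0.001], [-0.001, 0.001, -1.0]]
wrist_force: [-0.4, -1.2, -0.4]
grip_width: 0.999
gripper_force: 0.0
```

Call:
apply_moves(moves=[[[0, 0, 0, 0], [0, 0, 0, 0], [0, 0, 0, 0], [0, 0, 0, 0], [0, 0, 0, 0], [0, 0, 0, 0], [0, 0, 0, 0], [0, 0, 0, 0], [0, 0, 0, 0], [0, 0, 0, 0]]], jaw=1)

```text
t: 34.02
eef_pos: [0.5373, 0.3941, 0.1669]
ee_rot: [[-0.993, -0.119, 0.001], [-0.119, 0.993, 0.001], [-0.001, 0.001, -1.0]]
wrist_force: [0.7, 0.3, 4.9]
grip_width: 0.528
gripper_force: 62.6
```

Call:
apply_moves(moves=[[[0, 0, -0.01, 0], [0, 0, -0.02, 0], [0, 0, -0.03, 0], [0, 0, -0.03, 0], [0, 0, -0.03, 0], [0, 0, -0.02, 0], [0, 0, 0, 0], [0, 0, 0, 0]]])

```text
t: 35.02
eef_pos: [0.5367, 0.3932, 0.3051]
ee_rot: [[-0.993, -0.119, -0.001], [-0.119, 0.993, -0.001], [0.001, -0.001, -1.0]]
wrist_force: [-0.3, 0.8, -4.0]
grip_width: 0.531
gripper_force: 62.3
```

Call:
apply_moves(moves=[[[-0.0014, -0.0275, 0, 0], [-0.0014, -0.0275, 0, 0], [-0.0014, -0.0275, 0, 0], [-0.0014, -0.0275, 0, 0], [-0.0014, -0.0275, 0, 0], [-0.0014, -0.0275, 0, 0], [-0.0014, -0.0275, 0, 0], [-0.0014, -0.0275, 0, 0], [-0.0014, -0.0275, 0, 0], [-0.0014, -0.0275, 0, 0], [0, 0, 0, 0], [0, 0, 0, 0], [0, 0, 0, 0]]])

```text
t: 36.65
eef_pos: [0.5831, 0.1235, 0.306]
ee_rot: [[-0.993, -0.121, -0.001], [-0.121, 0.993, 0.0], [0.001, 0.0, -1.0]]
wrist_force: [-0.4, 0.6, -2.7]
grip_width: 0.535
gripper_force: 62.7
```

```bash
python3 snap.py w6
python3 - <<'E'
from ov import *
c=cal("w6");im=cv2.imread("pics/w6b.png")
for b in [([.54,.12,.057],90,46,6,36),([.584,.1225,0],26,26,0,36)]:draw(im,c,box(*b))
for n,w,x in(("scene",245,90),):
    pass
cv2.imwrite("pics/o6.png",im)
E
```

```text
t 36.65 [0.5831 0.1235 0.306 ] psi -3.0207 j [ 0.4   0.49 -1.    1.54  0.42  1.34  1.05]
```

View pics/o6.png

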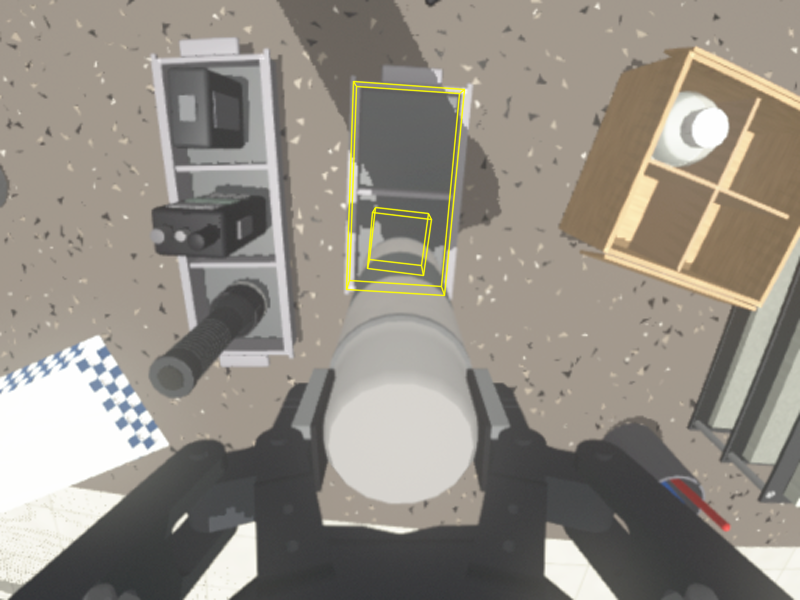

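The can hangs upright over the far compartment. The tray's real far end lies about 5 mm further to +y than my wireframe, so I shift 4 mm and lower.

Call:
apply_moves(moves=[[[0, 0.004, 0.02, 0], [0, 0, 0.03, 0], [0, 0, 0.03, 0], [0, 0, 0.03, 0], [0, 0, 0.015, 0], [0, 0, 0.007, 0], [0, 0, 0, 0], [0, 0, 0, 0], [0, 0, 0, 0]]])

```text
t: 37.83
eef_pos: [0.5835, 0.1265, 0.1751]
ee_rot: [[-0.993, -0.119, 0.001], [-0.119, 0.993, 0.0], [-0.001, -0.0, -1.0]]
wrist_force: [0.1, -0.1, -4.3]
grip_width: 0.534
gripper_force: 62.8
```

Call:
apply_moves(moves=[[[0, 0, 0.003, 0], [0, 0, 0.002, 0], [0, 0, 0.001, 0], [0, 0, 0, 0], [0, 0, 0, 0]]])

```text
t: 38.45
eef_pos: [0.5834, 0.1264, 0.1689]
ee_rot: [[-0.993, -0.119, 0.001], [-0.119, 0.993, -0.0], [-0.001, -0.0, -1.0]]
wrist_force: [-0.5, -0.8, 5.4]
grip_width: 0.536
gripper_force: 63.6
```

Call:
apply_moves(moves=[[[0, 0, 0, 0], [0, 0, 0, 0], [0, 0, 0, 0], [0, 0, 0, 0], [0, 0, 0, 0], [0, 0, 0, 0], [0, 0, -0.02, 0], [0, 0, -0.03, 0], [0, 0, -0.04, 0], [0, 0, -0.03, 0], [0, 0, 0, 0]]], jaw=0)

```text
t: 39.83
eef_pos: [0.5841, 0.1274, 0.2922]
ee_rot: [[-0.993, -0.119, 0.005], [-0.119, 0.993, 0.001], [-0.006, 0.001, -1.0]]
wrist_force: [0.1, -0.7, 0.6]
grip_width: 1.0
gripper_force: 0.0
```

Call:
apply_moves(moves=[[[0.0156, -0.0426, 0, 0], [0.0156, -0.0426, 0, 0], [0.0156, -0.0426, 0, 0], [0.0156, -0.0426, 0, 0], [0.0156, -0.0426, 0, 0], [0.0156, -0.0426, 0, 0], [0.0156, -0.0426, 0, 0], [0.0156, -0.0426, 0, 0], [0.0156, -0.0426, 0, 0], [0.0156, -0.0426, 0, 0], [0.0156, -0.0426, 0, 0], [0.0156, -0.0426, 0, 0], [0, 0, 0, 0.17], [0, 0, 0, 0.17], [0, 0, 0, 0.17], [0, 0, 0, 0.17], [0, 0, 0, 0.17], [0, 0, 0, 0.17], [0, 0, 0, 0.17], [0, 0, 0, 0.17]]])

```text
t: 42.32
eef_pos: [0.4578, -0.4032, 0.2881]
ee_rot: [[-0.319, 0.948, -0.0], [0.948, 0.319, 0.001], [0.001, -0.0, -1.0]]
wrist_force: [1.1, 0.1, -0.7]
grip_width: 1.002
gripper_force: 0.0
```

Call:
apply_moves(moves=[[[0, 0, 0, 0.17], [0, 0, 0, 0.17], [0, 0, 0, 0.17], [0, 0, 0, 0.17], [0, 0, 0, 0.17], [0, 0, 0, 0.17], [0, 0, 0, 0.17], [0, 0, 0, 0.17], [0, 0, 0, 0.17], [0, 0, 0, 0.17], [0, 0, 0, 0.17], [0, 0, 0, 0.17], [0, 0, 0, 0.17], [0, 0, 0, 0.17], [0, 0, 0, 0.17], [0, 0, 0, 0.17], [0, 0, 0, 0.12], [0, 0, 0, 0.12], [0, 0, 0, 0], [0, 0, 0, 0]]])

```text
t: 44.82
eef_pos: [0.458, -0.4033, 0.2882]
ee_rot: [[0.492, -0.871, -0.0], [-0.871, -0.492, 0.0], [-0.0, -0.0, -1.0]]
wrist_force: [-0.5, 0.4, -0.5]
grip_width: 1.002
gripper_force: 0.0
```

```bash
python3 snap.py w7
python3 - <<'E'
from ov import *
c=cal("w7");im=cv2.imread("pics/w7b.png")
for b in [([.459,-.403,.465],19,30,0,64),([.44,-.308,0],20,20,0,165)]:draw(im,c,box(*b))
y=.465;u=np.array([np.cos(y),np.sin(y)])
for s in(-1,1):
    p=np.array([.459,-.403])+s*.050*u;draw(im,c,box([*p,y],8,11,40,64),col=(0,0,255))
cv2.imwrite("pics/o7.png",im)
E
```

```text
t 44.825 [ 0.458  -0.4033  0.2882] psi -1.0564 j [ 0.7   0.36 -0.08  1.57  0.03  1.22 -2.01]
```

View pics/o7.png

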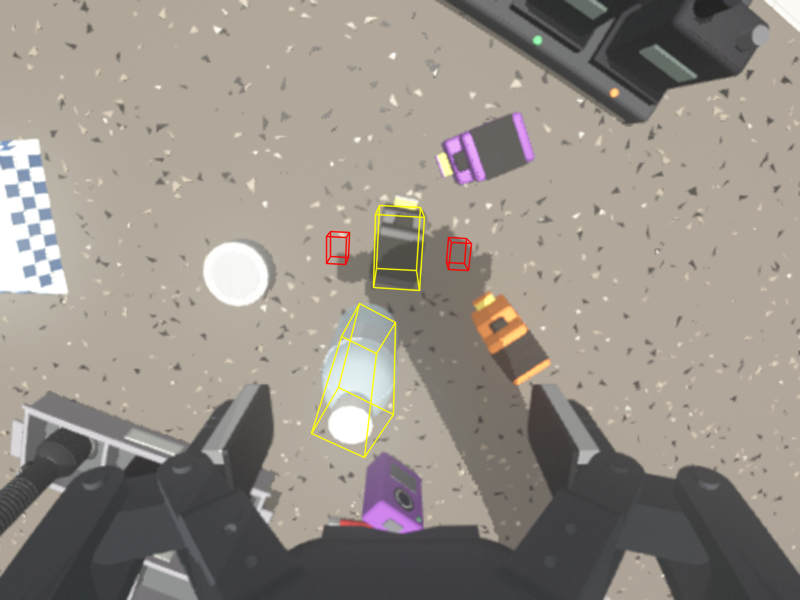

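The dark tape is directly below at (400,245), with its steel hook at (405,202). The finger footprints clear the purple, orange and bottle items. Descending.

Call:
apply_moves(moves=[[[0, 0, 0.04, 0], [0, 0, 0.04, 0], [0, 0, 0.04, 0], [0, 0, 0.04, 0], [0, 0, 0.03, 0], [0, 0, 0.02, 0], [0, 0, 0.015, 0], [0, 0, 0.01, 0], [0, 0, 0.004, 0], [0, 0, 0, 0], [0, 0, 0, 0]]])

```text
t: 46.25
eef_pos: [0.4584, -0.4038, 0.05]
ee_rot: [[0.49, -0.872, 0.001], [-0.872, -0.49, -0.001], [0.001, -0.0, -1.0]]
wrist_force: [-0.9, 0.3, 0.7]
grip_width: 0.998
gripper_force: 0.0
```

Call:
apply_moves(moves=[[[0, 0, 0, 0], [0, 0, 0, 0], [0, 0, 0, 0], [0, 0, 0, 0], [0, 0, 0, 0], [0, 0, 0, 0], [0, 0, 0, 0], [0, 0, 0, 0], [0, 0, 0, 0], [0, 0, 0, 0]]], jaw=1)

```text
t: 47.5
eef_pos: [0.4584, -0.4035, 0.0499]
ee_rot: [[0.49, -0.872, 0.001], [-0.872, -0.49, -0.0], [0.001, -0.0, -1.0]]
wrist_force: [-0.1, 2.0, 4.7]
grip_width: 0.467
gripper_force: 54.2
```

Call:
apply_moves(moves=[[[0, 0, -0.02, 0], [0, 0, -0.04, 0], [0, 0, -0.04, 0], [0, 0, -0.04, 0], [0, 0, -0.04, 0], [0, 0, -0.04, 0], [0, 0, -0.02, 0], [0, 0, 0, -0.165], [0, 0, 0, -0.165], [0, 0, 0, -0.165], [0, 0, 0, -0.165], [0, 0, 0, -0.165], [0, 0, 0, -0.165], [0, 0, 0, -0.165], [0, 0, 0, -0.165], [0, 0, 0, -0.165], [0, 0, 0, -0.165], [0, 0, 0, -0.165], [0, 0, 0, -0.165], [0, 0, 0, -0.165]]])

```text
t: 50.0
eef_pos: [0.4574, -0.4034, 0.29]
ee_rot: [[0.462, 0.887, -0.001], [0.887, -0.462, -0.0], [-0.001, -0.0, -1.0]]
wrist_force: [-0.7, 0.9, -2.4]
grip_width: 0.467
gripper_force: 55.3
```

Call:
apply_moves(moves=[[[0, 0, 0, -0.165], [0, 0, 0, -0.165], [0, 0, 0, -0.165], [0, 0, 0, -0.165], [0, 0, 0, -0.165], [0, 0, 0, -0.165], [0, 0, 0, -0.165], [0, 0, 0, -0.165], [0, 0, 0, -0.165], [0, 0, 0, -0.165], [0, 0, 0, -0.165], [0, 0, 0, -0.165], [0, 0, 0, -0.165], [0, 0, 0, 0], [0, 0, 0, 0], [0, 0, 0, 0]]])

```text
t: 52.0
eef_pos: [0.4579, -0.4035, 0.2895]
ee_rot: [[-0.996, -0.087, -0.0], [-0.087, 0.996, -0.0], [0.0, -0.0, -1.0]]
wrist_force: [0.0, -0.1, -2.3]
grip_width: 0.473
gripper_force: 55.2
```

Call:
apply_moves(moves=[[[-0.0062, 0.0396, 0, 0], [-0.0062, 0.0396, 0, 0], [-0.0062, 0.0396, 0, 0], [-0.0062, 0.0396, 0, 0], [-0.0062, 0.0396, 0, 0], [-0.0062, 0.0396, 0, 0], [-0.0062, 0.0396, 0, 0], [-0.0062, 0.0396, 0, 0], [-0.0062, 0.0396, 0, 0], [-0.0062, 0.0396, 0, 0], [-0.0062, 0.0396, 0, 0], [-0.0062, 0.0396, 0, 0], [-0.0062, 0.0396, 0, 0], [0, 0, 0, 0], [0, 0, 0, 0], [0, 0, 0, 0]]])

```text
t: 54.0
eef_pos: [0.4926, 0.1151, 0.2892]
ee_rot: [[-0.996, -0.087, -0.0], [-0.087, 0.996, -0.001], [0.0, -0.001, -1.0]]
wrist_force: [-0.4, -1.3, -3.6]
grip_width: 0.466
gripper_force: 55.4
```

```bash
python3 snap.py w8
python3 - <<'E'
from ov import *
c=cal("w8");im=cv2.imread("pics/w8b.png")
for b in [([.54,.12,.087],90,46,6,36),([.494,.117,.087],31,20,6,36)]:draw(im,c,box(*b))
cv2.imwrite("pics/o8.png",im)
E
```

```text
t 54.0 [0.4926 0.1151 0.2892] psi -3.0547 j [ 0.55  0.34 -1.09  1.77  0.32  1.23  1.03]
```

View pics/o8.png

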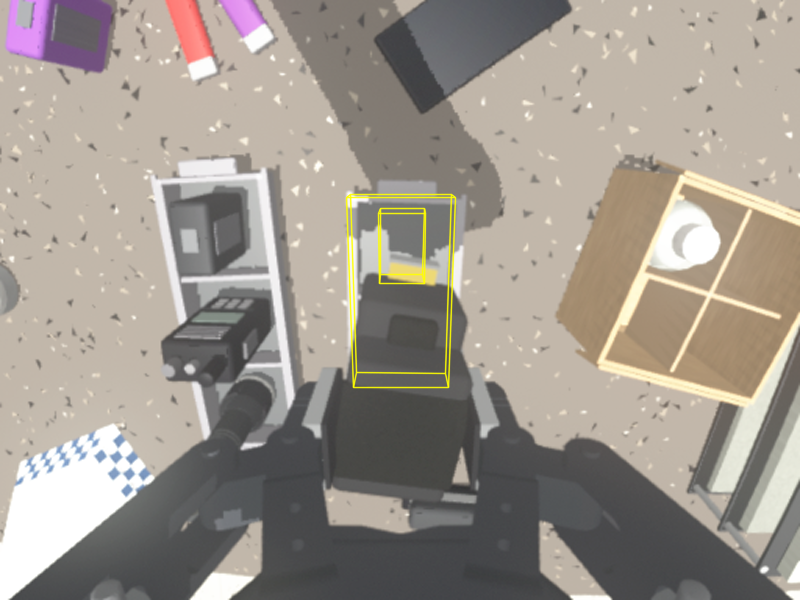

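The tape is held with its hook down. The tray's near end lies about 6 mm further to +y than the wireframe, so I correct that and lower.

Call:
apply_moves(moves=[[[-0.001, 0.006, 0.02, 0], [0, 0, 0.04, 0], [0, 0, 0.04, 0], [0, 0, 0.04, 0], [0, 0, 0.03, 0], [0, 0, 0.02, 0], [0, 0, 0.015, 0], [0, 0, 0.012, 0], [0, 0, 0.008, 0], [0, 0, 0.003, 0], [0, 0, 0, 0], [0, 0, 0, 0]]])

```text
t: 55.55
eef_pos: [0.4932, 0.1226, 0.0617]
ee_rot: [[-0.996, -0.089, 0.001], [-0.089, 0.996, 0.0], [-0.001, 0.0, -1.0]]
wrist_force: [-0.2, 0.3, -3.3]
grip_width: 0.475
gripper_force: 55.3
```

Call:
apply_moves(moves=[[[0, 0, 0.003, 0], [0, 0, 0.0015, 0], [0, 0, 0.001, 0], [0, 0, 0, 0], [0, 0, 0, 0]]])

```text
t: 56.18
eef_pos: [0.4931, 0.1225, 0.056]
ee_rot: [[-0.996, -0.089, 0.0], [-0.089, 0.996, 0.0], [-0.0, -0.0, -1.0]]
wrist_force: [0.7, -1.0, 0.5]
grip_width: 0.47
gripper_force: 55.5
```

Call:
apply_moves(moves=[[[0, 0, 0.001, 0], [0, 0, 0, 0], [0, 0, 0, 0]]])

```text
t: 56.55
eef_pos: [0.4933, 0.1226, 0.0558]
ee_rot: [[-0.996, -0.089, 0.001], [-0.089, 0.996, -0.001], [-0.001, -0.001, -1.0]]
wrist_force: [-2.3, -3.2, 11.6]
grip_width: 0.469
gripper_force: 56.3
```

Call:
apply_moves(moves=[[[0, 0, 0, 0], [0, 0, 0, 0], [0, 0, 0, 0], [0, 0, 0, 0], [0, 0, 0, 0], [0, 0, 0, 0], [0, 0, -0.02, 0], [0, 0, -0.03, 0], [0, 0, -0.05, 0], [0, 0, -0.05, 0], [0, 0, -0.05, 0], [0, 0, -0.05, 0], [0.04, 0, 0, 0], [0.04, 0, 0, 0], [0.02, 0, 0, 0], [0, 0, 0, 0], [0, 0, 0, 0]]], jaw=0)

```text
t: 58.68
eef_pos: [0.394, 0.1136, 0.3055]
ee_rot: [[-0.996, -0.089, 0.001], [-0.089, 0.996, -0.0], [-0.001, -0.001, -1.0]]
wrist_force: [0.1, 0.0, -0.1]
grip_width: 1.0
gripper_force: 0.0
```

Run:
```python
from h import *
g=lambda i:(255*(i/255.)**0.6).astype('uint8')
R=lambda i,x,y,w,h:cv2.resize(g(i[y:y+h,x:x+w]),(400,600),interpolation=cv2.INTER_CUBIC)
s=camera("scene");d=camera("side")
cv2.imwrite("pics/f.png",np.hstack([R(s,200,120,140,210),R(d,160,90,140,210)]))
print(observe()["t"])
```

```text
58.775
```

View pics/f.png

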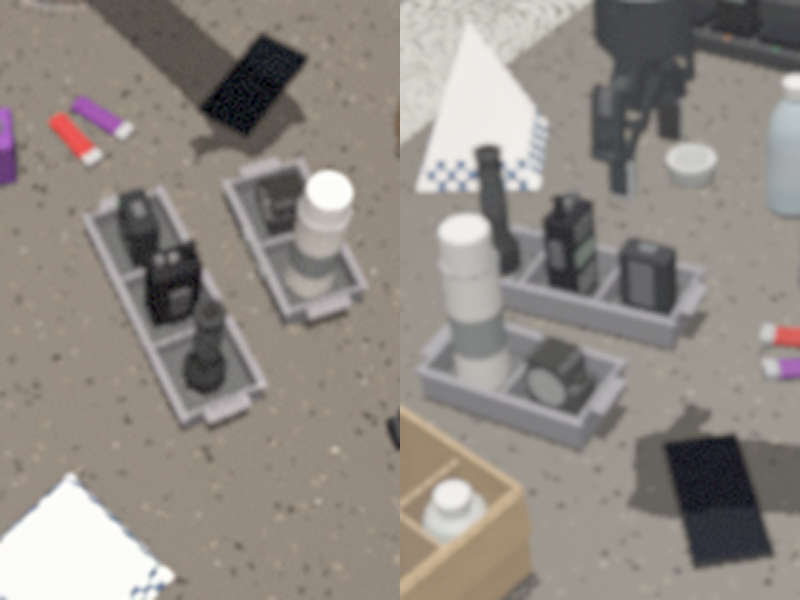

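Both views show all five things upright in their own compartments: radio (170,285), torch (205,345), camera (140,225), can (320,235) and tape (283,200) in the left half. The bottle and the short bottle are where they were, so I'm handing in.

```bash
python3 -c "
from station import *
print(job_done())"
```

```text
the job is handed in; nothing more can be done
None
```

I handed the job in at about 59 s of the 131 s limit: the radio, torch and body camera stand upright in the patrol tray, the spray can and tape measure in the crash tray, and both bottles are where they were.

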